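# Zero a contact gauge and hold its probe on the copper coupon

## Robot

A 6-joint arm with a two-finger parallel gripper is mounted at the origin on a cart in front of the work surface, level with it; the furniture and walls round the work are solid. World frame = base frame: x ahead of the robot, y to its left, z up, the work surface at z = 0. Lengths are in m, angles in rad, forces in N, time in s.
With the tool pointing down it reaches from about 0.325 to 0.925 m from the base axis. Payload 3.1 kg.
Tool frame: the origin (TCP) lies between the finger pads; the fingertips stand 22 mm ahead of it and the grasp point (between the pads) lies 3 mm ahead of it; z points along the fingers, y is the line along which they close (so a half turn about z gives the same grasp; the last joint's range is limited). The gripper opens to 85 mm and grips with 20 to 120 N. Pads are 22 mm wide; open, the fingers measure 114 mm over their backs; the gripper's body (76 mm by 85 mm) begins 54 mm behind the grasp point. The pads swing forward as they close: fully open they stand 13 mm farther back than shut.
Start: joints at [-1.425, 0.217, 1.613, -0, 1.311, -0.112], TCP at [0.159, -0.604, 0.253] pointing down, gripper open.
Joint ranges: [-2.75, 2.75], [-0.78, 2.1], [0.31, 2.55], [-1.13, 4.27], [0.13, 2.63], [-2.58, 2.58]. Speed limits (rad/s): [2.79, 2.79, 3.14, 3.14, 3.14, 3.14].

## Interface

Orientations are given as a unit quaternion [x, y, z, w].
In Python, from plant import arm, vision gives the robot as it stands.
- The arm moves only by the shell command python3 -m jog 'ROWS'. ROWS is JSON, a list of rows, each a list of 5 numbers: the gripper command: -1 is shut, 1 is fully open, values between are in proportion, then the shift along the tool's x, y, z in mm, then the turn about the tool's z in rad. In form: [[hand, x, y, z, twist], ...]. A call has 1 to 12 rows; each row shifts and turns the commanded pose from where the row before left it, along the tool's axes as they then stand; what a row does not reach is not made up. A row lasts 1/10 s, in which the tool goes at most 50 mm and 8.59 degrees, less where a joint would pass 70% of its speed; a pose out of reach is approached as far as the arm can. A call is refused whole if a number of a shift passes 50 or a number of a turn 0.15, either way. A call with a gripper value outside its range is refused whole. The fingers move at their own pace and stop on an object; the grip force is fixed at half the most. Time passes only in rows, so rows that do not move let the fingers close. It gives the time, the measured TCP pose, the force, the opening and the grip force at its end, in the units of the state.
- arm.state(): the state, without advancing time (a new reading comes with each control period).
- vision.grab_frame(name): name is "scene" or "side" or "wrist"; returns the picture (420x560x3 uint8, red, green, blue); there is no depth.
- vision.camera_info(name): a dict with "mtx" (3x3 intrinsics, pixels), "D" ([k1, k2, p1, p2, k3] as OpenCV has them; the pictures are not rectified), "rvec" (rotation vector, rad) and "tvec" (3), from world to camera coordinates, as OpenCV has them. Camera axes: x right, y down, z forward; pixel columns grow to the right and rows downward; lengths in m; the calibration is good to about 2 mm. A picture is of the moment at which its call begins: read the wrist's pose just before it. camera_info takes no time and is no camera call; for the wrist camera it gives the pose at the moment of the call.
- arm.hand_in(): hands the job in; it is judged then, once.
The state is a dict: "clock": time; "joint_positions": joint angles; "dq": joint speeds; "tau": joint torques, N m; "ee_pos": TCP position; "orientation": TCP orientation; "contact_force": force on the tool from outside, world axes, zero at the start; "ft_torque": the same for the moment, N m; "grip_width": finger opening in m; "grip_force": force on a finger pad.
Only numpy, scipy, OpenCV 4.12 (cv2) and the standard library are available. Lean on these libraries where they do the work, as an engineer would, in place of code of your own. Each camera call takes 0.05 s, during which the arm holds its last target. There are 200 camera calls.

## Task

Take the yellow probe out of its docking stand and zero it: set its spring tip upright on the brass disc on the stand, pressing gently until the tip is about half way in, and keep it there for a second. Then set the tip inside the black ring on the copper coupon, the probe square to the tilted face and the tip again pressed in about half way, and finish there, still holding the probe pressed lightly on the spot. Never ram the probe; do not touch the aluminium coupon, and leave the bottles, vial and beaker where they stand.

Things in the scene. Friction and masses are not known exactly. Their poses are not given: they have to be found in the camera images.
- probe: Probe, 141 mm long, 0.13 kg. Origin on its axis at the underside of its black collar (34 mm wide, 5 mm thick); z runs along it, away from the tip. Yellow handle 24 x 24 mm (faces square to x and y) from z = 5 to 80 mm: grip here. Below: barrel 20 mm wide to z = -40 mm, then the brass spring tip. Starts upright in the dock's hole, hung by its collar: lift it 70 mm straight up to free it.
- probe_point (a point): The rounded end (3 mm radius) of the spring tip: on the probe's axis, 61 mm below the probe's origin when the spring is relaxed. Its axes are those of the probe.
- probe_tip (a joint): How far the spring tip is pushed into the probe, in m: 0 relaxed, 0.012 stop; about 1 N just starts it and 7 N takes it to the stop (500 N/m; half way in, 0.006, is 4 N).
- dock: Fixed docking stand of the gauge, white, 60 (x) x 150 (y) x 75 mm high; origin at the centre of its underside, z up. A round hole of 24 mm, open below, at its y = +45 mm holds the probe; the brass zero disc is at its y = -45 mm.
- zero_disc: Brass zero disc fixed on the dock's top, 30 mm across, 4 mm high; origin at the centre of its underside, z up.
- zero_spot (a point): Centre of the top face of the brass zero disc.
- copper_coupon: Copper-coloured plate, 50 x 50 x 4 mm, on the hinged top of a small tilting table (64 x 64 mm base, 52 mm high, a knob on each side) that stays at its tilt of 11 to 29 degrees, low edge toward the robot. Origin on the hinge line at the low edge; z is the normal of the face, x runs up the slope; the face is at z = 10 mm, its centre at x = 30 mm.
- copper_spot (a point): Centre of the black ring (17 mm inside) on the copper coupon's face; its axes are those of the coupon.
- alu_coupon: The same plate in grey aluminium on another such table, with the same ring: not to be touched. The two tables may have changed places. Origin and axes as for the copper one.
- bottle_blue: White bottle with a blue cap, 48 mm across, 115 mm high, loose bystander. Origin at the centre of its underside.
- bottle_green: White bottle with a green cap, 48 mm across, 115 mm high, loose bystander. Origin at the centre of its underside.
- vial: Glass vial with a green cap, 25 mm across, 48 mm high, loose bystander. Origin at the centre of its underside.
- beaker: Glass beaker, 58 mm across, 70 mm high, loose bystander. Origin at the centre of its underside.
Not all that is in view belongs to the job. What is shaped like the probe but pink is not meant.

How it is judged:
On the way:
1. the probe stands upright (within 10 degrees), held by the fingers, on the brass disc (tip within 12 mm of its centre), spring tip 2.5 to 11 mm in, for 0.5 s (contact force between probe and zero_disc between 0.8 and 12 N and contact force between the fingers and probe above 2 N and value of joint probe_tip between 0.0025 and 0.011 m and angle between probe's own z axis and vertical below 0.175 rad and horizontal distance between probe_point and zero_spot below 0.012 m), for 0.5 s.
At the end, for the whole second after the job is handed in: The fingers still hold the probe; its tip rests on the copper coupon within 7 mm of the ring's centre with 0.8 to 12 N, the spring tip 2.5 to 11 mm in, the probe's axis within 9 degrees of the coupon's normal, at rest; the robot itself does not touch the coupon (contact force between probe and copper_coupon between 0.8 and 12 N and contact force between the fingers and probe above 2 N and value of joint probe_tip between 0.0025 and 0.011 m and angle between the z axis of probe and the z axis of copper_coupon, either way round below 0.16 rad and distance between probe_point and copper_spot below 0.007 m and linear speed of probe below 0.02 m/s and contact force between probe and dock below 0.1 N and contact force between each of the arm, the fingers and copper_coupon below 0.1 N); the arm keeps its last pose, push and grip.
It fails at once if the probe is rammed onto the copper coupon or the stand's disc with more than 20 N (contact force between probe and copper_coupon above 20 N or contact force between probe and zero_disc above 20 N).
It fails at once if the aluminium coupon is touched (contact force between any of probe, the arm, the fingers and alu_coupon above 0.3 N).
It fails at once if a bottle, the vial or the beaker is moved by more than 20 mm (distance of any of bottle_blue, bottle_green, vial, beaker from where it was at the start of the episode above 0.02 m).
It also fails if it takes over 45 s, if anything falls off the work surface, if the arm or the gripper's body presses on something with over 40 N, if the wrist force passes 120 N, or if a joint passes its speed limit or range.

## Working session

There is one attempt and no reset: what is moved stays moved. The work goes in short steps, Python scripts to look and compute and a shell command to move; the robot and the scene stay as the last step left them, time stands still between calls to the robot, and variables do not carry over. Pictures are saved under pics/ and viewed, at most 10 in all, crops included, and the job is handed in when it is done.

```bash
mkdir -p pics; ls; python3 - <<'E'
from plant import arm, vision
import cv2, numpy as np
s=arm.state(); print(s)
for n in ("scene","side"):
    f=vision.grab_frame(n); cv2.imwrite(f"pics/{n}0.png",f[...,::-1])
    i=vision.camera_info(n); R=cv2.Rodrigues(np.array(i["rvec"]))[0]
    print(n,i["mtx"],i["D"],-R.T@np.array(i["tvec"]).ravel(),R[2])
f=vision.grab_frame("wrist"); cv2.imwrite("pics/wrist0.png",f[...,::-1])
E
```

```text
pics
{'clock': 0.0, 'joint_positions': array([-1.42519117e+00,  2.17758785e-01,  1.61493109e+00,  2.93626875e-05,
        1.31134068e+00, -1.12215483e-01]), 'dq': array([-0.00011286,  0.00083077, -0.00101013,  0.00061313, -0.00027343,
        0.00143718]), 'tau': array([-1.63781863e-05, -3.96846521e+01, -3.03856409e+01, -2.30492160e-04,
        9.73596383e-03,  2.75706310e-05]), 'ee_pos': array([ 0.15926562, -0.60356723,  0.25196696]), 'orientation': array([ 9.91702314e-01,  1.28549734e-01, -6.16589860e-06, -1.21901984e-03]), 'contact_force': array([-0.59677117,  0.63360177, -1.40383181]), 'ft_torque': array([0.01219594, 0.01502879, 0.04419564]), 'grip_force': 0.0, 'grip_width': 0.08504713642302485}
scene [[539.82272877   0.         281.64870664]
 [  0.         539.82272877 215.55593208]
 [  0.           0.           1.        ]] [-0.13943657  0.          0.          0.          0.        ] [0.07010333 1.01500843 0.60135197] [ 0.45589736 -0.71177082 -0.53435933]
side [[468.88301834   0.         273.54769815]
 [  0.         468.88301834 212.10184792]
 [  0.           0.           1.        ]] [0.03339525 0.         0.         0.         0.        ] [0.27465227 1.03438763 0.47502179] [ 0.27116539 -0.84356127 -0.46354472]
```

View pics/scene0.png

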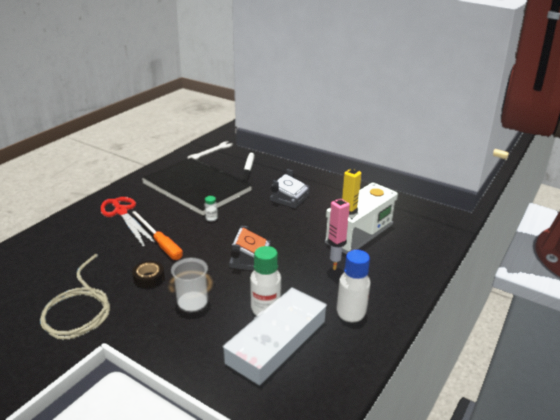

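View pics/side0.png

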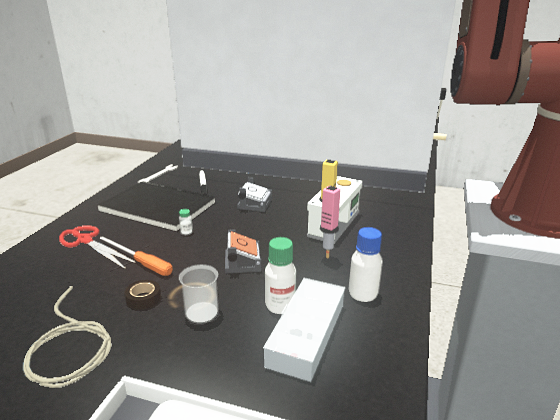

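Scene view: yellow probe at (352,190), with brass disc (377,192) on the white dock. Pink decoy at (339,235), copper coupon (252,240), alu (290,186), blue bottle (353,285), green bottle (265,280), beaker (190,285). Side view: yellow (330,175), disc (344,183), copper (243,244), alu (255,195).

```bash
cat > h.py <<'E'
import cv2, numpy as np
from plant import arm, vision
def cam(n):
    i=vision.camera_info(n); return np.array(i["mtx"]),np.array(i["D"]),np.array(i["rvec"]).reshape(3,1),np.array(i["tvec"]).reshape(3,1)
def ray(c,uv):
    K,D,r,t=c; R=cv2.Rodrigues(r)[0]
    p=cv2.undistortPoints(np.array(uv,float).reshape(-1,1,2),K,D).reshape(-1,2)
    d=np.c_[p,np.ones(len(p))]@R; return (-R.T@t).ravel(), d/np.linalg.norm(d,axis=1)[:,None]
def onz(c,uv,z):
    o,d=ray(c,uv); return o+d*((z-o[2])/d[:,2])[:,None]
def tri(cs,uvs):
    A=0;b=0
    rs=[ray(c,u) for c,u in zip(cs,uvs)]
    for o,d in rs:
        P=np.eye(3)-np.outer(d[0],d[0]); A=A+P; b=b+P@o
    x=np.linalg.solve(A,b)
    return x,[np.linalg.norm((np.eye(3)-np.outer(d[0],d[0]))@(x-o)) for o,d in rs]
def proj(c,X):
    K,D,r,t=c; return cv2.projectPoints(np.array(X,float).reshape(-1,1,3),r,t,K,D)[0].reshape(-1,2)
def mask(img,lo,hi):
    return cv2.inRange(cv2.cvtColor(img,cv2.COLOR_RGB2HSV),lo,hi)
def blobs(m,amin=30):
    n,l,s,c=cv2.connectedComponentsWithStats(m)
    return [(tuple(s[i]),c[i].round(1),(l==i)) for i in range(1,n) if s[i][4]>=amin]
E
python3 - <<'E'
from h import *
for n in("scene","side"):
    f=cv2.imread(f"pics/{n}0.png")[...,::-1].copy(); print(n)
    for nm,lo,hi in [("yel",(18,150,80),(32,255,255)),("cop",(5,120,120),(17,255,255)),("pink",(155,60,120),(178,255,255)),("blue",(105,120,60),(125,255,255)),("green",(50,100,50),(85,255,255))]:
        for b in blobs(mask(f,lo,hi)): print(nm,[int(v) for v in b[0]],b[1])
a=[cv2.imread("pics/scene0.png")[150:300,220:420],cv2.imread("pics/side0.png")[150:300,220:420]]
cv2.imwrite("pics/crop.png",np.hstack([cv2.resize(x,None,fx=2,fy=4,interpolation=2) if 0 else cv2.resize(x,(400,300),interpolation=2) for x in a]))
a=[cv2.resize(x,(800,600),interpolation=cv2.INTER_CUBIC) for x in a]; 
cv2.imwrite("pics/crops.png",a[0])
E
```

```text
scene
yel [342, 169, 19, 42, 525] [351.1 187.7]
yel [371, 190, 12, 5, 49] [376.4 192. ]
cop [237, 228, 29, 24, 407] [250.1 239.9]
cop [153, 231, 30, 29, 409] [168.1 245.2]
pink [329, 198, 20, 46, 700] [338.4 221.2]
blue [344, 249, 26, 29, 614] [356.8 263.3]
green [204, 195, 12, 9, 83] [209.7 198.9]
green [254, 246, 24, 28, 575] [265.6 259.6]
side
cop [541, 49, 19, 4, 36] [550.3  49.9]
cop [533, 52, 21, 12, 72] [541.4  57.7]
cop [231, 232, 26, 24, 322] [243.3 243.3]
cop [134, 251, 39, 25, 517] [153.5 262.9]
pink [321, 189, 19, 42, 619] [330.  209.4]
blue [356, 227, 26, 27, 565] [368.6 239.9]
green [179, 209, 11, 8, 71] [184.1 212.3]
green [269, 237, 24, 25, 417] [279.9 247.7]
```

View pics/crops.png

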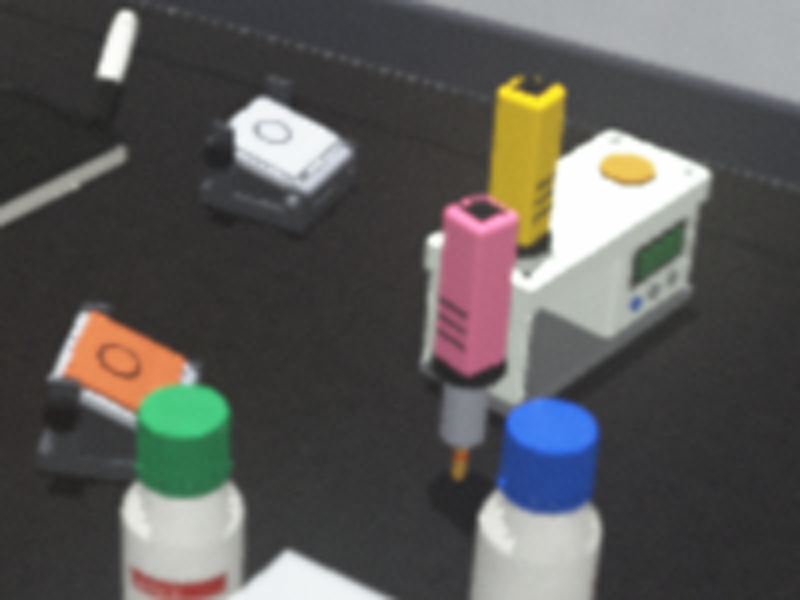

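View pics/wrist0.png

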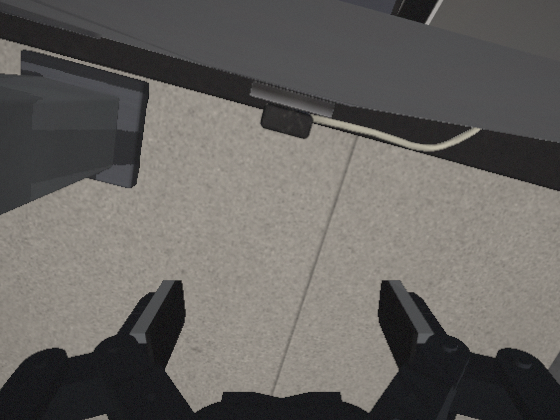

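Crop: ring on copper at scene px (250,240), alu ring (288,183), disc centre (377,192.5), probe top (352.7,171.7). The pink decoy stands in front of the dock. The wrist view shows only floor, the cart and a dark panel at the top, so the arm starts beyond the panel and I need the panel's extent.

```bash
python3 - <<'E'
from h import *
np.set_printoptions(precision=4,suppress=True)
cs={n:cam(n) for n in("scene","side","wrist")}
S,D=cs["scene"],cs["side"]
im={n:cv2.imread(f"pics/{n}0.png")[...,::-1].copy() for n in cs}
print("disc",onz(S,[377,192.5],.079)); print("ptop",onz(S,[352.7,171.7],.155)); print("ptop side",onz(D,[330,161],.155), "disc side",onz(D,[344,183],.079))
print("pink top",tri([S,D],[[340,201],[331,189]]),"pinktip",tri([S,D],[[334.5,269],[327,259]]))
for nm,u,v,z in [("blue",(357.5,256),(369,231),.115),("green",(266,252),(281,240),.115),("vial",(210,197),(184.5,210),.048)]: print(nm,onz(S,u,z),onz(D,v,z))
print("beaker",onz(S,(191,300),0.0),onz(D,(201,312),0.))
print("panel foot z0",onz(S,[[240,145],[490,203],[235,128],[478,178]],0), onz(D,[[182,141],[425,187],[180,148],[430,165]],0))
print("alu",tri([S,D],[[288,182.7],[255.5,190]]))
# copper ring
R={}
for n,box in(("scene",(225,220,50,40)),("side",(220,225,50,40))):
    x,y,w,h=box; f=cv2.resize(im[n][y:y+h,x:x+w],None,fx=8,fy=8,interpolation=cv2.INTER_CUBIC)
    m=mask(f,(4,110,110),(18,255,255)); cts,hi=cv2.findContours(m,cv2.RETR_CCOMP,cv2.CHAIN_APPROX_NONE)
    k=max(range(len(cts)),key=lambda i:cv2.contourArea(cts[i]))
    q=(cv2.boxPoints(cv2.minAreaRect(cts[k]))+.5)/8-.5+[x,y]
    ap=cv2.approxPolyDP(cv2.convexHull(cts[k]),14,True).reshape(-1,2)/8-.5+[x,y]
    print(n,"poly",ap.round(1).tolist())
    for i,c in enumerate(cts):
        if hi[0][i][3]==k and cv2.contourArea(c)>200:
            e=cv2.fitEllipse(c); print(" hole",np.array(e[0])/8-.5+[x,y],np.array(e[1])/8)
o,d=ray(cs["wrist"],[[280,210],[280,0],[0,20],[560,160]]);print("wrist",o,d)
print(onz(cs["wrist"],[[0,20],[0,40],[560,140],[560,190],[280,90],[420,20]],0))
E
```

```text
disc [[0.4085 0.1412 0.079 ]]
ptop [[0.4271 0.2248 0.155 ]]
ptop side [[0.4247 0.2249 0.155 ]] disc side [[0.4075 0.1457 0.079 ]]
pink top (array([0.4052, 0.3109, 0.1408]), [np.float64(0.002351410296890843), np.float64(0.0023514102968907004)]) pinktip (array([ 0.4041,  0.3118, -0.0012]), [np.float64(0.0018804449914456693), np.float64(0.0018804449914457514)])
blue [[0.3274 0.3973 0.115 ]] [[0.3265 0.3939 0.115 ]]
green [[0.4476 0.4676 0.115 ]] [[0.4473 0.461  0.115 ]]
vial [[0.6999 0.3022 0.048 ]] [[0.695  0.3028 0.048 ]]
beaker [[0.5626 0.5219 0.    ]] [[0.5573 0.5225 0.    ]]
panel foot z0 [[ 0.8636 -0.0136  0.    ]
 [ 0.2282 -0.0977  0.    ]
 [ 0.9435 -0.096   0.    ]
 [ 0.2853 -0.2017  0.    ]] [[ 0.964  -0.192   0.    ]
 [ 0.2431 -0.0677  0.    ]
 [ 0.9402 -0.1339  0.    ]
 [ 0.2354 -0.2196  0.    ]]
alu (array([0.5937, 0.1735, 0.0525]), [np.float64(0.0036111728027785083), np.float64(0.003611172802778537)])
scene poly [[236.0, 242.5], [243.0, 227.1], [265.9, 239.0], [263.9, 244.8], [253.2, 251.9]]
side poly [[230.6, 231.1], [254.8, 239.5], [256.1, 254.9], [231.1, 246.2]]
 hole [245.6551 243.578 ] [2.5398 4.2515]
 hole [237.1466 240.3746] [1.7856 4.3066]
wrist [ 0.2403 -0.5816  0.3728] [[-0.3129 -0.0776 -0.9466]
 [ 0.211   0.061  -0.9756]
 [-0.0097  0.6039 -0.797 ]
 [ 0.0245 -0.6427 -0.7658]]
[[ 0.2358 -0.2991  0.    ]
 [ 0.2176 -0.2992  0.    ]
 [ 0.2717 -0.8833  0.    ]
 [ 0.2216 -0.9119  0.    ]
 [ 0.2428 -0.5789  0.    ]
 [ 0.3395 -0.6934  0.    ]]
```

First move: straight up, away from the panel, then look.

```bash
python3 -m jog '[[1,0,0,-40,0],[1,0,0,-40,0],[1,0,0,-40,0],[1,0,0,-40,0],[1,0,0,-40,0],[1,0,0,-40,0]]'; python3 - <<'E'
from h import *
np.set_printoptions(precision=4,suppress=True)
S,D=cam("scene"),cam("side")
print("cable",tri([S,D],[[500,153],[440,136]]))
print("panel right-bottom",tri([S,D],[[478,178],[425,167]]),tri([S,D],[[490,203],[425,189]]))
print("panel left-bottom",tri([S,D],[[235,128],[182,140]]),tri([S,D],[[235,148],[182,152]]))
print("row0 dirs",ray(S,[[380,0],[525,0]]))
f=vision.grab_frame("wrist"); g=vision.grab_frame("side"); cv2.imwrite("pics/w1.png",np.hstack([cv2.resize(f,(400,300)),cv2.resize(g,(400,300))])[...,::-1])
s=arm.state();print(s["ee_pos"],s["joint_positions"])
E
```

```text
clock: 0.75
ee_pos: [0.1593, -0.604, 0.4945]
orientation: [0.992, 0.129, -0.0, -0.0]
contact_force: [-0.5, 0.6, 0.6]
grip_width: 0.0852
grip_force: 0.0
cable (array([ 0.2298, -0.0832,  0.127 ]), [np.float64(0.002242480428127937), np.float64(0.002242480428127844)])
panel right-bottom (array([ 0.255 , -0.0499,  0.0664]), [np.float64(0.008748712198578715), np.float64(0.008748712198578736)]) (array([ 0.2405, -0.197 , -0.0577]), [np.float64(0.00406758959024588), np.float64(0.004067589590245838)])
panel left-bottom (array([0.8015, 0.0896, 0.106 ]), [np.float64(0.00680569293709251), np.float64(0.006805692937092558)]) (array([0.7701, 0.1397, 0.0902]), [np.float64(0.01568504760480264), np.float64(0.015685047604802594)])
row0 dirs (array([0.0701, 1.015 , 0.6014]), array([[ 0.3871, -0.9067, -0.1674],
       [ 0.1566, -0.9774, -0.1417]]))
[ 0.1596 -0.6057  0.5017] [-1.4252  0.1302  1.2611  0.      1.7371 -0.1122]
```

View pics/w1.png

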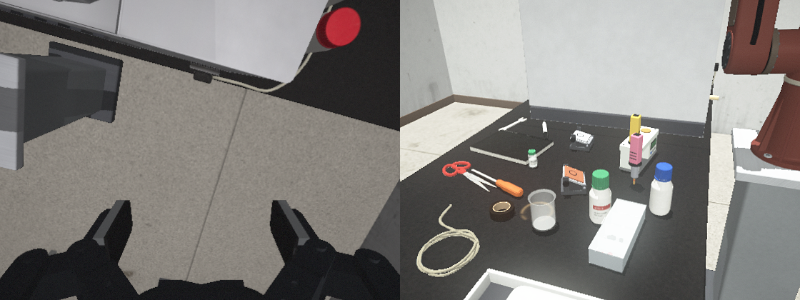

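The wrist view shows a large white cabinet (top at ≈(120..310, 0..85)) between the arm and the table. I'll go over it, and first raise further to measure its height by parallax.

```bash
python3 - <<'E'
from h import *
cv2.imwrite("pics/wa.png",vision.grab_frame("wrist")[...,::-1]); np.save("ca.npy",np.array(cam("wrist"),dtype=object),allow_pickle=True)
E
python3 -m jog '[[1,0,0,-40,0],[1,0,0,-40,0],[1,0,0,-40,0],[1,0,0,-30,0],[1,0,0,0,0]]'; python3 - <<'E'
from h import *
np.set_printoptions(precision=4,suppress=True)
ca=list(np.load("ca.npy",allow_pickle=True)); cb=cam("wrist")
b=vision.grab_frame("wrist"); cv2.imwrite("pics/wb.png",b[...,::-1]); a=cv2.imread("pics/wa.png")[...,::-1].copy()
ga,gb=[cv2.cvtColor(x,cv2.COLOR_RGB2GRAY) for x in(a,b)]
s=cv2.SIFT_create(contrastThreshold=.02); ka,da=s.detectAndCompute(ga,None); kb,db=s.detectAndCompute(gb,None)
for m in cv2.BFMatcher(crossCheck=True).match(da,db):
    p,q=ka[m.queryIdx].pt,kb[m.trainIdx].pt
    if p[1]<130 and m.distance<200:
        x,e=tri([ca,cb],[p,q])
        if max(e)<.004: print(np.round(p),np.round(q),x)
print(arm.state()["ee_pos"])
cv2.imwrite("pics/wab.png",np.hstack([cv2.resize(x,(400,300)) for x in(a,b)])[...,::-1])
E
```

```text
clock: 1.4
ee_pos: [0.1594, -0.6044, 0.6474]
orientation: [0.992, 0.129, 0.0, 0.003]
contact_force: [0.1, -0.2, 0.4]
grip_width: 0.0857
grip_force: 0.0
[16. 87.] [69. 88.] [ 0.1402 -0.1623  0.0186]
[21. 37.] [529. 174.] [ 0.2408 -0.6363  0.6977]
[22. 73.] [73. 77.] [ 0.16   -0.1553 -0.0054]
[ 22. 126.] [ 72. 121.] [ 0.0711 -0.1624  0.0004]
[72. 71.] [96. 74.] [ 0.136   0.0716 -0.5626]
[75. 77.] [98. 79.] [ 0.1165  0.0875 -0.6098]
[77. 68.] [102.  71.] [ 0.1557  0.0157 -0.485 ]
[93. 72.] [113.  74.] [ 0.1414  0.0668 -0.6815]
[118.  44.] [57. 32.] [ 0.2382 -0.8287  1.1805]
[118.  79.] [134.  80.] [ 0.1335  0.0194 -0.7786]
[126.  81.] [155.  86.] [ 0.1878 -0.3166 -0.0293]
[147. 121.] [162. 120.] [ 0.0319 -0.1692 -0.6028]
[147. 121.] [162. 120.] [ 0.0319 -0.1692 -0.6028]
[148.  71.] [166.  73.] [ 0.2039 -0.2227 -0.3928]
[158.  94.] [172.  94.] [ 0.1409 -0.2196 -0.5121]
[158.  74.] [172.  76.] [ 0.1945 -0.1736 -0.6327]
[163.  87.] [177.  88.] [ 0.1611 -0.2179 -0.5598]
[192. 126.] [202. 124.] [ 0.061  -0.3291 -0.5624]
[192. 126.] [202. 124.] [ 0.061  -0.3291 -0.5624]
[221. 109.] [229. 108.] [ 0.1484 -0.4236 -0.4839]
[263. 105.] [268. 103.] [ 0.219  -0.566   0.1281]
[268. 108.] [273. 105.] [ 0.2219 -0.5761  0.2351]
[268. 108.] [273. 105.] [ 0.2219 -0.5761  0.2351]
[270. 113.] [ 81. 333.] [ 0.249  -0.5843  0.7765]
[279. 100.] [281. 100.] [ 0.2402 -0.5818  0.6815]
[324. 118.] [100.  23.] [ 0.243  -0.5652  0.7352]
[327.  99.] [74. 97.] [ 0.237  -0.5657  0.74  ]
[331. 120.] [121.  29.] [ 0.243  -0.5639  0.7281]
[341. 103.] [196.  66.] [ 0.2397 -0.5666  0.7051]
[358. 108.] [331. 104.] [ 0.2448 -0.6426  0.3509]
[370. 130.] [355. 123.] [ 0.2209 -0.7741 -0.0694]
[391. 101.] [344.  98.] [ 0.2518 -0.6436  0.4186]
[490.  34.] [435.  50.] [ 0.3651 -0.8022  0.1802]
[ 0.1594 -0.6046  0.6445]
```

View pics/wab.png

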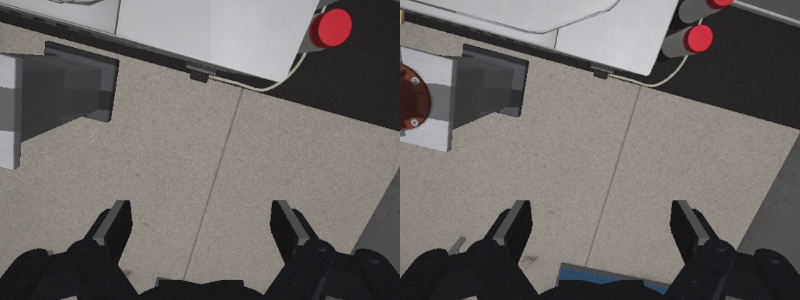

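The seam/corner match puts the cabinet top at about z=0.42 (corner ≈(0.25,-0.64)), and the fingertips are at 0.62. I'll cross above it.

```bash
python3 -m jog '[[1,35,-16,0,0],[1,35,-16,0,0],[1,35,-16,0,0],[1,35,-16,0,0],[1,35,-16,0,0],[1,35,-16,0,0],[1,35,-16,0,0],[1,35,-16,0,0],[1,35,-16,0,0],[1,35,-16,0,0]]'; python3 -m jog '[[1,14,-36,0,0],[1,14,-36,0,0],[1,14,-36,0,0],[1,14,-36,0,0],[1,14,-36,0,0],[1,14,-36,0,0],[1,14,-36,0,0],[1,14,-36,0,0],[1,14,-36,0,0]]'; python3 -m jog '[[1,-4,-28,0,0],[1,-4,-28,0,0],[1,-4,-28,0,0],[1,-4,-28,0,0],[1,-4,-28,0,0],[1,-4,-28,0,0],[1,0,0,30,0.12],[1,0,0,40,0.12],[1,0,0,40,0.12],[1,0,0,40,0.12],[1,0,0,30,0]]'
python3 - <<'E'
from h import *
cv2.imwrite("pics/wc.png",vision.grab_frame("wrist")[...,::-1]); c=cam("wrist"); np.save("cc.npy",np.array(c,dtype=object),allow_pickle=True)
s=arm.state();print(s["ee_pos"],s["joint_positions"], ray(c,[[280,210]]))
E
```

```text
clock: 2.45
ee_pos: [0.4582, -0.3594, 0.6392]
orientation: [0.992, 0.129, -0.002, -0.002]
contact_force: [0.4, 0.1, -0.1]
grip_width: 0.0855
grip_force: 0.0
clock: 3.35
ee_pos: [0.4963, -0.0134, 0.6395]
orientation: [0.992, 0.128, -0.003, -0.001]
contact_force: [0.8, -0.5, 0.5]
grip_width: 0.0856
grip_force: 0.0
clock: 4.45
ee_pos: [0.4283, 0.1411, 0.4563]
orientation: [0.994, -0.112, -0.004, 0.001]
contact_force: [1.1, -0.5, 0.5]
grip_width: 0.0855
grip_force: 0.0
[0.42648678 0.14080607 0.45067353] [ 1.62377089e-01 -2.49348844e-01  1.71355631e+00  2.18018835e-05
  1.69603674e+00  1.95550308e+00] (array([0.51042564, 0.12350353, 0.56969526]), array([[-0.33131005,  0.07074165, -0.94086623]]))
```

View pics/wc.png

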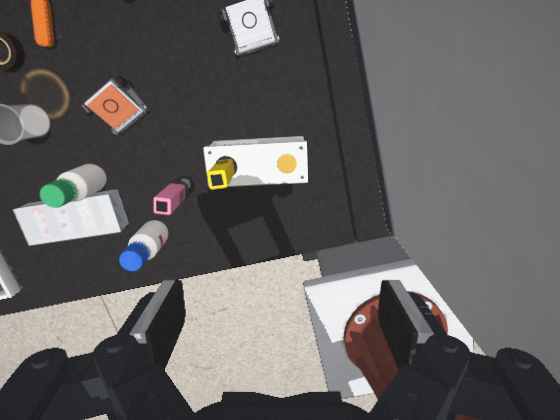

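Wrist view: disc (287,163), probe top (219,180), copper ring (111,106), alu ring (250,20), pink decoy (165,205). Now the numbers.

```bash
cat > meas.py <<'E'
from h import *
np.set_printoptions(precision=4,suppress=True)
c=list(np.load("cc.npy",allow_pickle=True)); f=cv2.imread("pics/wc.png")[...,::-1].copy()
def big(m): return max(cv2.findContours(m,cv2.RETR_EXTERNAL,cv2.CHAIN_APPROX_NONE)[0],key=cv2.contourArea)
def up(im,x,y,w,h,k=6): return cv2.resize(im[y:y+h,x:x+w],None,fx=k,fy=k,interpolation=cv2.INTER_CUBIC)
def back(p,x,y,k=6): return (np.array(p,float)+.5)/k-.5+[x,y]
# disc
g=up(f,268,145,38,38); e=cv2.fitEllipse(big(mask(g,(10,90,100),(35,255,255)))); dc=back(e[0],268,145); print("disc",dc,np.array(e[1])/6,onz(c,dc,.079))
# dock top
g=up(f,195,130,125,65,4); m=cv2.inRange(cv2.cvtColor(g,cv2.COLOR_RGB2GRAY),170,255); h=cv2.convexHull(big(m)); ap=cv2.approxPolyDP(h,14,True).reshape(-1,2)
print("dock",back(ap,195,130,4).tolist()); print(onz(c,back(ap,195,130,4),.075))
# probe
g=up(f,200,150,40,45); m=mask(g,(18,140,60),(36,255,255)); h=cv2.convexHull(big(m)); ap=cv2.approxPolyDP(h,9,True).reshape(-1,2)
q=back(ap,200,150); print("probe",q.tolist()); print(onz(c,q,.155))
# copper
for nm,x,y,lo,hi in(("cop",75,70,(4,90,90),(20,255,255)),):
    g=up(f,x,y,80,70); m=mask(g,lo,hi); h=cv2.convexHull(big(m)); ap=cv2.approxPolyDP(h,20,True).reshape(-1,2)
    print(nm,back(ap,x,y).tolist()); print(onz(c,back(ap,x,y),.05))
    cts,hh=cv2.findContours(m,cv2.RETR_CCOMP,cv2.CHAIN_APPROX_NONE)
    for i,k in enumerate(cts):
        if hh[0][i][3]>=0 and cv2.contourArea(k)>300:
            e=cv2.fitEllipse(k);print(" hole",back(e[0],x,y),np.array(e[1])/6)
E
python3 meas.py; python3 - <<'E'
from h import *
f=cv2.imread("pics/wc.png"); s=cv2.imread("pics/scene0.png")
a=cv2.resize(f[72:140,75:155],(400,340),interpolation=2); b=cv2.resize(s[218:278,222:292],(397,340),interpolation=2)
cv2.imwrite("pics/cop.png",np.hstack([a,b]))
E
```

```text
disc [286.3947 163.2924] [18.8826 19.1061] [[0.4058 0.1355 0.079 ]]
dock [[306.125, 141.375], [306.875, 181.875], [208.625, 185.875], [203.125, 147.625], [213.125, 141.375], [299.375, 136.375]]
[[0.4297 0.1013 0.075 ]
 [0.3708 0.1119 0.075 ]
 [0.3972 0.2562 0.075 ]
 [0.4536 0.2474 0.075 ]
 [0.4589 0.2309 0.075 ]
 [0.4387 0.1093 0.075 ]]
probe [[231.41666666666666, 159.08333333333334], [234.25, 171.91666666666666], [226.58333333333334, 187.08333333333334], [209.25, 188.58333333333334], [206.08333333333334, 172.41666666666666], [218.08333333333334, 159.91666666666666]]
[[0.4418 0.1979 0.155 ]
 [0.4256 0.1988 0.155 ]
 [0.409  0.2133 0.155 ]
 [0.4119 0.235  0.155 ]
 [0.4327 0.2328 0.155 ]
 [0.4444 0.214  0.155 ]]
cop [[110.41666666666666, 84.41666666666667], [137.41666666666666, 108.91666666666666], [114.08333333333334, 128.58333333333334], [86.75, 105.91666666666666]]
[[0.5657 0.3557 0.05  ]
 [0.5256 0.3303 0.05  ]
 [0.5068 0.3739 0.05  ]
 [0.5458 0.4004 0.05  ]]
```

View pics/cop.png

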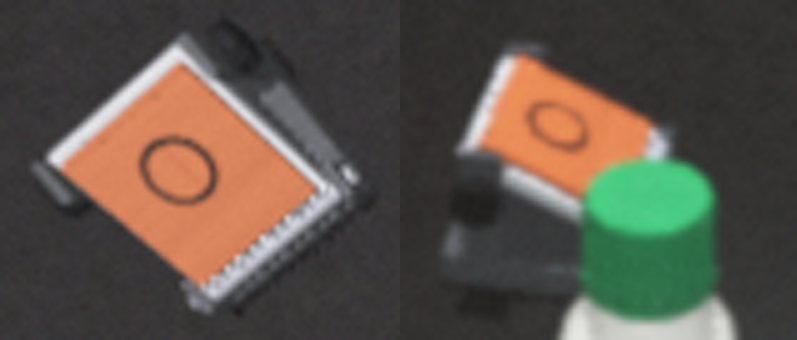

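Crop: the hinge/low edge is the lower-right edge in the wrist view (corners (114,128.6)-(137.4,108.9)), so upslope is at yaw ≈ 33°. The ring is at wrist (110.6,106) and scene (249.9,240.2). The dock corners give sizes 147x60 and a hole at (0.421,0.2235), which matches the probe top at (0.421,0.223). I'll move above the probe while triangulating the coupon.

```bash
python3 -m jog '[[0.3,0,0,0,-0.06],[0.3,-5,-20,0,0],[0.3,-5,-20,0,0],[0.3,-5,-20,20,0],[0.3,-4,-20,40,0],[0.3,0,0,40,0],[0.3,0,0,40,0],[0.3,0,0,40,0],[0.3,0,0,40,0],[0.3,0,0,0,0],[0.3,0,0,0,0]]'
cat > cop.py <<'E'
from h import *
np.set_printoptions(precision=4,suppress=True)
W=list(np.load("cc.npy",allow_pickle=True)); S,D=cam("scene"),cam("side")
side=cv2.imread("pics/side0.png")[...,::-1]
g=cv2.resize(side[225:265,220:270],None,fx=8,fy=8,interpolation=cv2.INTER_CUBIC); gr=g[...,0].astype(int)
# dark ring pixels inside orange hull: local minimum of red
hull=cv2.convexHull(max(cv2.findContours(mask(g,(4,110,110),(18,255,255)),0,1)[0],key=cv2.contourArea))
hm=cv2.drawContours(np.zeros(g.shape[:2],np.uint8),[hull],0,255,-1); hm=cv2.erode(hm,np.ones((25,25)))
d=((gr<np.percentile(gr[hm>0],30))&(hm>0)).astype(np.uint8)
ys,xs=np.nonzero(d); rs=(np.array([(xs.min()+xs.max())/2,(ys.min()+ys.max())/2])+.5)/8-.5+[220,225]; print("side ring",rs)
P={"ring":([110.6,106],[249.9,240.2],rs),"hi-y":([110.4,84.4],[243,227.1],[230.6,231.1]),"hi+y":([86.75,105.9],[236,242.5],[231.1,246.2]),"lo-y":([137.4,108.9],[265.9,239.3],[254.8,239.5]),"lo+y":([114.1,128.6],None,[256.1,254.9])}
X={}
for k,(w,s,d) in P.items():
    for nm,cs,us in (("WS",[W,S],[w,s]),("WD",[W,D],[w,d]),("WSD",[W,S,D],[w,s,d])):
        if any(u is None for u in us): continue
        x,e=tri(cs,us); print(k,nm,x,np.array(e)); X[k]=x if nm!="WD" or k=="lo+y" else X.get(k,x)
for a,b in(("hi-y","lo-y"),("hi-y","hi+y"),("hi+y","lo+y")): v=X[a]-X[b]; print(a,b,np.linalg.norm(v),"slope",np.degrees(np.arctan2(v[2],np.hypot(*v[:2]))),"az",np.degrees(np.arctan2(v[1],v[0])))
n=np.cross(X["hi-y"]-X["lo+y"],X["hi+y"]-X["lo-y"]); n/=np.linalg.norm(n); n*=np.sign(n[2]); print("normal",n,np.degrees(np.arccos(n[2])),"mean",np.mean([X[k] for k in list(P)[1:]],0))
E
python3 cop.py; python3 -c "
from plant import arm
s=arm.state();print(s['ee_pos'],s['orientation'],s['joint_positions'])"
```

```text
clock: 5.6
ee_pos: [0.4234, 0.223, 0.2423]
orientation: [0.997, -0.081, -0.002, 0.001]
contact_force: [0.5, 0.2, -0.2]
grip_width: 0.0553
grip_force: 0.0
side ring [243.5    244.0625]
ring WS [0.5427 0.3727 0.0429] [0.0049 0.0049]
ring WD [0.5409 0.3729 0.0385] [0.0023 0.0023]
ring WSD [0.5429 0.3734 0.041 ] [0.0048 0.0052 0.0018]
hi-y WS [0.5696 0.3573 0.0524] [0.0047 0.0047]
hi-y WD [0.5696 0.357  0.0507] [0.0042 0.0042]
hi-y WSD [0.571  0.3577 0.0519] [0.006  0.0036 0.0025]
hi+y WS [0.5504 0.4026 0.0516] [0.0054 0.0054]
hi+y WD [0.5499 0.4024 0.0492] [0.0042 0.0042]
hi+y WSD [0.5516 0.4032 0.0508] [0.0064 0.0044 0.0023]
lo-y WS [0.5303 0.3401 0.0314] [0.0047 0.0047]
lo-y WD [0.53   0.3393 0.0305] [0.004 0.004]
lo-y WSD [0.5315 0.3403 0.0312] [0.0059 0.0036 0.0023]
lo+y WD [0.5107 0.3854 0.0291] [0.0043 0.0043]
hi-y lo-y 0.047839563810214814 slope 25.575552945336852 az 23.731231422426497
hi-y hi+y 0.04943793541748022 slope 1.2471580216118425 az -66.92120470804504
hi+y lo+y 0.049587599283536093 slope 25.927315778573703 az 23.46741439125457
normal [-0.4087 -0.1496  0.9003] 25.796328519381046 mean [0.5412 0.3716 0.0408]
[0.42340329 0.22300805 0.24229778] [ 9.96714721e-01 -8.09729981e-02 -1.61792959e-03  7.21708458e-04] [ 3.37978489e-01 -8.98201072e-02  1.95829090e+00 -1.99862941e-06
  1.27666506e+00  2.07089914e+00]
```

Coupon: tilt ≈ 25.8°, upslope azimuth ≈ 23.5°, edges 48–50 mm, so consistent. The earlier wrist picture was taken while the arm was still settling, so I'll re-measure now from a standstill.

```bash
python3 - <<'E'
from h import *
np.set_printoptions(precision=4,suppress=True)
c=cam("wrist"); f=vision.grab_frame("wrist"); cv2.imwrite("pics/wd.png",f[...,::-1]); np.save("cd.npy",np.array(c,dtype=object),allow_pickle=True)
for nm,X in (("disc",[.4058,.1355,.079]),("ptop",[.421,.2235,.155]),("cop",[.541,.372,.041])): print(nm,proj(c,X))
for b in blobs(mask(f,(16,120,80),(36,255,255)),100): print("yel",[int(v) for v in b[0]],b[1])
for b in blobs(mask(f,(4,110,110),(15,255,255)),100): print("org",[int(v) for v in b[0]],b[1])
E
```

```text
disc [[384.5731 198.861 ]]
ptop [[281.7597 231.7699]]
cop [[92.9198 82.3493]]
yel [366, 178, 34, 33, 837] [382.4 194. ]
yel [260, 181, 37, 62, 1600] [277.8 208.9]
org [45, 38, 89, 79, 3082] [89.6 78.2]
org [75, 67, 23, 20, 353] [86.2 76.6]
```

View pics/wd.png

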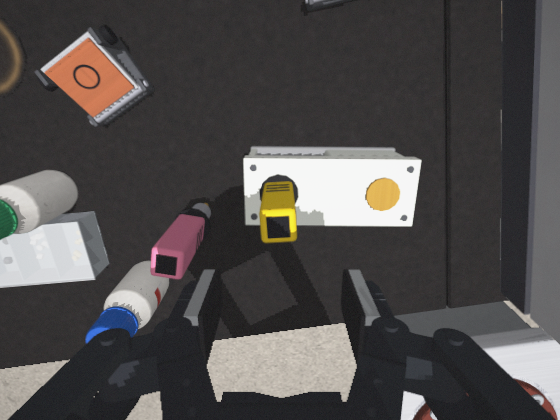

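Wrist view: disc (382,194), probe top (280,226), copper ring (86,77), pink decoy left at (170,260). The probe sits centred between the fingers.

```bash
python3 - <<'E'
from h import *
np.set_printoptions(precision=4,suppress=True)
W=list(np.load("cd.npy",allow_pickle=True)); f=cv2.imread("pics/wd.png")[...,::-1].copy(); S,D=cam("scene"),cam("side")
big=lambda m:max(cv2.findContours(m,0,1)[0],key=cv2.contourArea)
def roi(x,y,w,h,k=4): return cv2.resize(f[y:y+h,x:x+w],None,fx=k,fy=k,interpolation=cv2.INTER_CUBIC)
B=lambda p,x,y,k=4:(np.array(p,float)+.5)/k-.5+[x,y]
e=cv2.fitEllipse(big(mask(roi(355,168,55,55),(14,110,100),(36,255,255)))); dc=B(e[0],355,168); print("disc",dc,onz(W,dc,.079))
g=roi(235,145,195,90); h=cv2.convexHull(big(cv2.inRange(cv2.cvtColor(g,6+1),175,255))); ap=B(cv2.approxPolyDP(h,14,True).reshape(-1,2),235,145); print("dock",ap,onz(W,ap,.075))
g=roi(250,195,60,60); h=cv2.convexHull(big(mask(g,(18,140,60),(36,255,255)))); ap=B(cv2.approxPolyDP(h,10,True).reshape(-1,2),250,195); print("probe",ap,onz(W,ap,.155))
g=roi(30,15,130,120); m=mask(g,(3,90,90),(20,255,255)); ap=B(cv2.approxPolyDP(cv2.convexHull(big(m)),20,True).reshape(-1,2),30,15); print("cop",ap)
cts,hh=cv2.findContours(m,cv2.RETR_CCOMP,cv2.CHAIN_APPROX_NONE)
for i,k in enumerate(cts):
    if hh[0][i][3]>=0 and cv2.contourArea(k)>1500: e=cv2.fitEllipse(k); ring=B(e[0],30,15); print("ring",ring,np.array(e[1])/4)
q=ap
lo_p=q[np.argmax(q[:,1])]; lo_m=q[np.argmax(q[:,0])]; hi_m=q[np.argmin(q[:,1])]; hi_p=q[np.argmin(q[:,0])]
P={"ring":(ring,[249.9,240.2],[243.5,244.06]),"hi-y":(hi_m,[243,227.1],[230.6,231.1]),"hi+y":(hi_p,[236,242.5],[231.1,246.2]),"lo-y":(lo_m,[265.9,239.3],[254.8,239.5]),"lo+y":(lo_p,None,[256.1,254.9])}
for k,(w,s,d) in P.items():
    if s is not None: x,er=tri([W,S],[w,s]); print(k,"WS",x,er)
    x,er=tri([W,D],[w,d]); print(k,"WD",x,er)
obj=np.array([[-25,25,0],[-25,-25,0],[25,-25,0],[25,25,0]],float)/1000
ip=np.array([lo_p,lo_m,hi_m,hi_p])
n,rv,tv,er=cv2.solvePnPGeneric(obj,ip.reshape(-1,1,2),W[0].astype(float),W[1].astype(float),flags=cv2.SOLVEPNP_ITERATIVE)
Rw=cv2.Rodrigues(np.array(W[2],float))[0]; tw=np.array(W[3],float)
for r,t in zip(rv,tv):
    R=Rw.T@cv2.Rodrigues(r)[0]; p=(Rw.T@(t-tw)).ravel(); print("pnp",p,"normal",R[:,2],"tilt",np.degrees(np.arccos(abs(R[2,2]))),"az",np.degrees(np.arctan2(R[1,0],R[0,0])),er.ravel())
E
```

```text
disc [382.3627 193.9955] [[0.4105 0.1371 0.079 ]]
dock [[243.125 158.375]
 [419.375 159.125]
 [411.625 224.625]
 [324.875 225.125]
 [245.375 200.625]] [[0.4593 0.25   0.075 ]
 [0.4349 0.1032 0.075 ]
 [0.3761 0.1118 0.075 ]
 [0.3882 0.1892 0.075 ]
 [0.4224 0.2554 0.075 ]]
probe [[293.375 194.625]
 [295.875 238.875]
 [262.875 242.125]
 [259.375 226.375]
 [261.625 194.625]] [[0.4448 0.2122 0.155 ]
 [0.4145 0.2151 0.155 ]
 [0.4157 0.237  0.155 ]
 [0.4271 0.2373 0.155 ]
 [0.448  0.232  0.155 ]]
cop [[ 87.375  37.875]
 [133.125  85.875]
 [ 92.625 116.625]
 [ 44.375  73.375]]
ring [86.1568 76.3031] [21.683  28.1688]
ring WS [0.5466 0.3748 0.0441] [np.float64(0.0002820922149657619), np.float64(0.0002820922149658129)]
ring WD [0.5446 0.3757 0.0405] [np.float64(0.0022729256839879855), np.float64(0.002272925683988195)]
hi-y WS [0.5734 0.359  0.0536] [np.float64(0.0004524754813066439), np.float64(0.00045247548130640714)]
hi-y WD [0.5731 0.3593 0.0524] [np.float64(8.528995362871178e-05), np.float64(8.528995362898673e-05)]
hi+y WS [0.5541 0.4047 0.0529] [np.float64(0.0009668563467727633), np.float64(0.0009668563467725857)]
hi+y WD [0.5534 0.4051 0.0512] [np.float64(0.00013809787771444808), np.float64(0.0001380978777144939)]
lo-y WS [0.5338 0.3418 0.0321] [np.float64(0.0007657511913264872), np.float64(0.0007657511913266157)]
lo-y WD [0.5333 0.3416 0.0318] [np.float64(0.00015510745578153624), np.float64(0.00015510745578171478)]
lo+y WD [0.5138 0.3878 0.0305] [np.float64(0.000535149704240339), np.float64(0.0005351497042402975)]
pnp [0.5443 0.3779 0.0324] normal [-0.3865 -0.2167  0.8965] tilt 26.30314831749665 az 23.33379106174046 [0.1481]
```

Residuals are now under 1 mm. Probe is at (0.426,0.225), disc (0.4105,0.137), ring (0.546,0.375,0.0437), tilt 26°, azimuth 23.5°. Descend and grasp.

```bash
python3 -m jog '[[0.3,2,-2,0,0],[0.3,0,0,30,0],[0.3,0,0,30,0],[0.3,0,0,30,0],[0.3,0,0,20,0],[0.3,0,0,9,0],[0.3,0,0,0,0],[0.3,0,0,0,0]]' ; python3 -m jog '[[-1,0,0,0,0],[-1,0,0,0,0],[-1,0,0,0,0],[-1,0,0,0,0],[-1,0,0,0,0],[-1,0,0,0,0]]'
```

```text
clock: 6.45
ee_pos: [0.4283, 0.2256, 0.1262]
orientation: [0.997, -0.081, 0.002, -0.001]
contact_force: [0.1, 0.5, 0.2]
grip_width: 0.0558
grip_force: 0.0
clock: 7.05
ee_pos: [0.4278, 0.2254, 0.1258]
orientation: [0.997, -0.081, 0.001, -0.001]
contact_force: [-0.2, -0.4, 5.4]
grip_width: 0.0231
grip_force: 59.4
```

```bash
python3 -m jog '[[-1,0,0,-15,0],[-1,0,0,-20,0],[-1,0,0,-20,0],[-1,0,0,-20,0],[-1,0,0,-15,0],[-1,0,0,0,0],[-1,0,0,0,0],[-1,0,0,0,0]]' ; python3 -m jog '[[-1,0,20,0,0],[-1,0,30,0,0],[-1,0,30,0,0],[-1,0,10,0,0],[-1,0,0,0,0],[-1,0,0,0,0],[-1,0,0,0,0]]'
python3 - <<'E'
from h import *
for n in("scene","side"): cv2.imwrite(f"pics/{n}2.png",vision.grab_frame(n)[...,::-1])
a=cv2.resize(cv2.imread("pics/scene2.png")[110:260,300:440],(400,428),interpolation=2);b=cv2.resize(cv2.imread("pics/side2.png")[100:250,280:420],(400,428),interpolation=2)
cv2.imwrite("pics/z.png",np.hstack([a,b]))
s=arm.state();print(s["ee_pos"],s["contact_force"],s["grip_force"],s["grip_width"])
E
```

```text
clock: 7.85
ee_pos: [0.4256, 0.2246, 0.2126]
orientation: [0.997, -0.081, -0.001, 0.001]
contact_force: [-0.9, -0.3, -0.8]
grip_width: 0.0232
grip_force: 59.3
clock: 8.55
ee_pos: [0.4123, 0.137, 0.2142]
orientation: [0.997, -0.081, -0.0, -0.0]
contact_force: [-0.0, 0.1, -1.0]
grip_width: 0.0239
grip_force: 59.5
[0.412265   0.1369968  0.21427678] [-0.0394513  -0.35142964 -1.41362953] 59.467138051986694 0.02309140254754995
```

View pics/z.png

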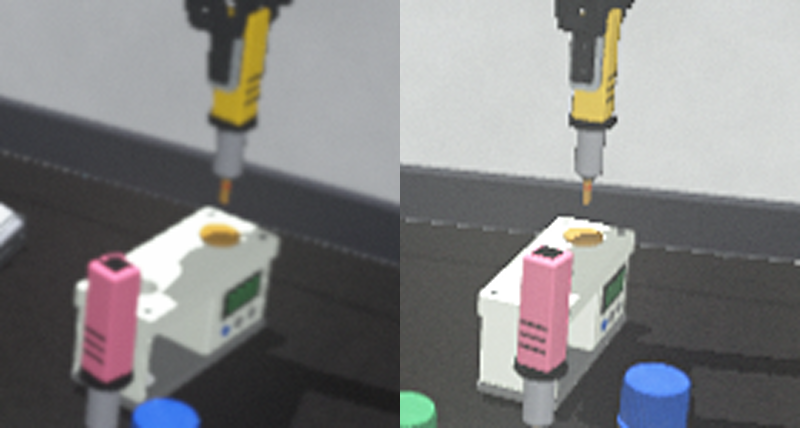

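Both views show the probe above the disc, tip at scene (378.4,181) and side (345.1,171). I'll check its position and lean numerically.

```bash
python3 - <<'E'
from h import *
np.set_printoptions(precision=4,suppress=True)
S,D=cam("scene"),cam("side")
t,e=tri([S,D],[[378.4,181],[345.1,171]]); print("tip",t,e)
cs=lambda p:np.array(p)/2.857+[300,110]; cd=lambda p:(np.array(p)-[400,0])/2.857+[280,100]
k,e=tri([S,D],[cs([234,124]),cd([593,122])]); print("collar",k,e,"dir",(k-t)/np.linalg.norm(k-t),np.linalg.norm(k-t))
# silhouettes: expected upright axis in images vs seen
for n,C in(("scene",S),("side",D)):
    print(n,"upright expected tip,collar",proj(C,[[.4105,.137,.102],[.4105,.137,.163+.0025]]))
    f=cv2.imread(f"pics/{n}2.png")[...,::-1].copy()
    for b in blobs(mask(f,(8,130,70),(34,255,255)),12):
        if 110<b[1][1]<210 and 330<b[1][0]<400: print([int(v) for v in b[0]],b[1])
E
python3 -m jog '[[-1,0,0,8,0],[-1,0,0,8,0],[-1,0,0,2,0],[-1,0,0,0,0],[-1,0,0,0,0]]'
```

```text
tip [0.4078 0.1427 0.105 ] [np.float64(0.0005176627097848883), np.float64(0.0005176627097849217)]
collar [0.4066 0.146  0.1663] [np.float64(2.7248352476527008e-05), np.float64(2.7248352476433553e-05)] dir [-0.0199  0.0534  0.9984] 0.06138992315930344
scene upright expected tip,collar [[378.2788 181.0933]
 [381.9311 151.6033]]
[374, 113, 21, 41, 361] [385.6 135.4]
[371, 189, 12, 6, 59] [376.3 191.6]
side upright expected tip,collar [[344.0996 170.964 ]
 [346.3617 141.4587]]
[341, 103, 16, 40, 219] [350.1 126.8]
clock: 9.15
ee_pos: [0.4121, 0.1362, 0.1962]
orientation: [0.997, -0.081, -0.0, 0.0]
contact_force: [0.5, -0.3, -0.5]
grip_width: 0.0232
grip_force: 59.5
```

```bash
python3 -m jog '[[-1,0,0,3,0],[-1,0,0,2,0],[-1,0,0,0,0],[-1,0,0,0,0]]'; python3 -m jog '[[-1,0,0,2,0],[-1,0,0,2,0],[-1,0,0,0,0],[-1,0,0,0,0]]'
```

```text
clock: 9.55
ee_pos: [0.4121, 0.1362, 0.1913]
orientation: [0.997, -0.081, -0.0, 0.0]
contact_force: [-0.3, 0.0, -0.3]
grip_width: 0.0233
grip_force: 59.5
clock: 9.95
ee_pos: [0.4124, 0.1362, 0.1877]
orientation: [0.997, -0.081, 0.0, -0.0]
contact_force: [-0.5, -0.7, 1.2]
grip_width: 0.0232
grip_force: 59.8
```

```bash
python3 -m jog '[[-1,0,0,2,0],[-1,0,0,1,0],[-1,0,0,0,0],[-1,0,0,0,0]]'; python3 -m jog '[[-1,0,0,0,0],[-1,0,0,0,0],[-1,0,0,0,0],[-1,0,0,0,0],[-1,0,0,0,0],[-1,0,0,0,0],[-1,0,0,0,0],[-1,0,0,0,0]]'
```

```text
clock: 10.35
ee_pos: [0.4125, 0.1362, 0.1846]
orientation: [0.997, -0.081, 0.0, -0.0]
contact_force: [0.9, 0.0, 2.5]
grip_width: 0.0233
grip_force: 59.8
clock: 11.15
ee_pos: [0.4123, 0.1362, 0.1844]
orientation: [0.997, -0.081, 0.0, -0.0]
contact_force: [0.5, 1.2, 1.5]
grip_width: 0.0235
grip_force: 59.9
```

```bash
python3 - <<'E'
from h import *
F=[]
for i in range(6): vision.grab_frame("side"); s=arm.state(); F.append(s["contact_force"])
print(np.mean(F,0),s["ee_pos"])
E
```

```text
[0.98088247 0.25038194 2.64873646] [0.41226374 0.13618732 0.18436527]
```

Zeroed: ≈3.95 N net, tip ≈6 mm in, held over 1 s. The jog cannot tilt the tool, so I'll pivot the probe in the grip by pushing its barrel against the fixed dock's far top edge. First I lift and go down beside the dock.

```bash
python3 -m jog '[[-1,0,0,-8,0],[-1,0,0,-14,0],[-1,25,0,0,0],[-1,25,-22,0,0],[-1,0,-22,0,0],[-1,0,0,0,0],[-1,0,0,0,0],[-1,0,0,0,0]]';  python3 -m jog '[[-1,0,0,15,0],[-1,0,0,20,0],[-1,0,0,20,0],[-1,0,0,10,0],[-1,0,0,0,0],[-1,0,0,0,0],[-1,0,0,0,0]]'
```

```text
clock: 12.25
ee_pos: [0.4674, 0.1709, 0.2055]
orientation: [0.997, -0.081, -0.001, 0.001]
contact_force: [-0.3, 0.5, -1.1]
grip_width: 0.023
grip_force: 59.7
clock: 12.95
ee_pos: [0.4695, 0.1716, 0.1426]
orientation: [0.997, -0.081, 0.001, -0.0]
contact_force: [0.4, -0.7, -1.3]
grip_width: 0.0232
grip_force: 59.6
```

```bash
python3 -m jog '[[-1,-5,0,0,0],[-1,-4,0,0,0],[-1,-3,0,0,0],[-1,-3,0,0,0],[-1,-3,0,0,0],[-1,0,0,0,0]]';  python3 -m jog '[[-1,-3,0,0,0],[-1,-3,0,0,0],[-1,-3,0,0,0],[-1,0,0,0,0]]'; python3 - <<'E'
from h import *
for n in("scene","side"): cv2.imwrite(f"pics/{n}3.png",vision.grab_frame(n)[...,::-1])
s=arm.state(); print(s["ee_pos"],s["contact_force"],s["ft_torque"])
E
```

```text
clock: 13.55
ee_pos: [0.4544, 0.174, 0.1429]
orientation: [0.997, -0.08, 0.005, 0.0]
contact_force: [6.8, -3.0, -3.8]
grip_width: 0.0231
grip_force: 59.4
clock: 13.95
ee_pos: [0.4463, 0.1754, 0.1435]
orientation: [0.997, -0.08, 0.006, 0.0]
contact_force: [7.6, -2.1, -2.8]
grip_width: 0.0235
grip_force: 59.5
[0.44631403 0.17538348 0.14341937] [ 6.63801763 -2.92405967 -2.81383321] [-0.63229397 -1.64402827 -0.02535381]
```

Contact force saturates at ~7 N, so the probe is pivoting in the grip. Continue.

```bash
python3 -m jog '[[-1,-3,0,0,0],[-1,-3,0,0,0],[-1,-3,0,0,0],[-1,-3,0,0,0],[-1,-3,0,0,0],[-1,-3,0,0,0],[-1,-1,0,0,0],[-1,0,0,0,0],[-1,0,0,0,0]]';  python3 -m jog '[[-1,10,0,0,0],[-1,15,0,0,0],[-1,10,0,-20,0],[-1,0,0,-30,0],[-1,0,0,-30,0],[-1,0,0,-30,0],[-1,0,0,0,0],[-1,0,0,0,0],[-1,0,0,0,0]]'
python3 - <<'E'
from h import *
np.set_printoptions(precision=4,suppress=True)
s=arm.state(); p=s["ee_pos"]; print(p,s["orientation"])
for n in("scene","side"):
    f=vision.grab_frame(n); cv2.imwrite(f"pics/{n}4.png",f[...,::-1]); C=cam(n)
    th=np.radians(26); yw=np.radians(-9.3); ax=np.array([-np.sin(th)*np.cos(yw),-np.sin(th)*np.sin(yw),np.cos(th)])
    g=p-[0,0,.003]; print(n,"exp tip/barrel end/collar/top",proj(C,[g-ax*k for k in(.1085,.088,.048,-.033)]))
    u,v=proj(C,[g-ax*.09])[0].astype(int); print(u,v)
    for nm,lo,hi in(("brass",(5,110,60),(24,255,255)),("yel",(18,130,60),(34,255,255))):
        for b in blobs(mask(f,lo,hi),8):
            if abs(b[1][0]-u)<50 and abs(b[1][1]-v)<90: print(nm,[int(q) for q in b[0]],b[1])
E
```

```text
clock: 14.95
ee_pos: [0.4287, 0.1791, 0.1443]
orientation: [0.997, -0.081, 0.007, -0.001]
contact_force: [8.3, -1.1, -1.0]
grip_width: 0.0232
grip_force: 59.5
clock: 15.85
ee_pos: [0.4565, 0.173, 0.249]
orientation: [0.997, -0.081, -0.002, 0.001]
contact_force: [-1.1, -0.6, -1.4]
grip_width: 0.0235
grip_force: 59.6
[0.4565 0.173  0.249 ] [ 0.9967 -0.0811 -0.0022  0.0006]
scene exp tip/barrel end/collar/top [[331.1241 152.4588]
 [335.4332 145.2031]
 [344.1794 130.4719]
 [363.3609  98.143 ]]
335 145
brass [356, 98, 12, 25, 168] [359.9 107.4]
brass [338, 119, 18, 16, 150] [345.7 127.6]
brass [333, 150, 4, 6, 13] [334.5 152.6]
brass [371, 189, 12, 7, 73] [376.4 192. ]
yel [356, 98, 12, 24, 162] [359.8 107.4]
yel [338, 119, 17, 16, 136] [345.5 127.8]
yel [371, 189, 12, 7, 66] [376.5 191.9]
side exp tip/barrel end/collar/top [[297.4539 149.3323]
 [301.7892 141.2568]
 [310.5902 124.8616]
 [329.9466  88.7962]]
301 142
brass [326, 90, 9, 22, 98] [328.7  98.1]
brass [307, 108, 17, 21, 150] [313.8 120.4]
brass [301, 146, 5, 7, 14] [302.9 148.7]
brass [338, 180, 13, 6, 48] [344.2 182. ]
yel [326, 91, 9, 17, 78] [328.9  97.2]
yel [307, 110, 15, 18, 119] [313.5 120.3]
```

```bash
cat > tip.py <<'E'
from h import *
np.set_printoptions(precision=4,suppress=True)
def tippose(tag,off):
    """brass tip centroid in both views -> tilt relative to the grasp point"""
    s=arm.state(); p=s["ee_pos"]; q=s["orientation"]; yaw=2*np.arctan2(q[1],q[0])
    g=p-[0,0,.003]; uv=[];cs=[];ends=[]
    for n in("scene","side"):
        f=vision.grab_frame(n); cv2.imwrite(f"pics/{n}{tag}.png",f[...,::-1]); C=cam(n); cs.append(C)
        u,v=proj(C,[g+np.array([off*np.cos(yaw),off*np.sin(yaw),-.09])])[0]
        bs=[b for b in blobs(mask(f,(5,100,60),(24,255,255)),6) if np.hypot(b[1][0]-u,b[1][1]-v)<16 and b[0][4]<60]
        if not bs: print(n,"none",u,v); return
        b=min(bs,key=lambda b:np.hypot(b[1][0]-u,b[1][1]-v)); ys,xs=np.nonzero(b[2]); uv.append([xs.mean(),ys.mean()]); m=ys==ys.max(); ends.append([xs[m].mean(),ys.max()+.5]); print(n,u.round(1),v.round(1),uv[-1],ends[-1],len(xs))
    for nm,o in(("mid",uv),("end",ends)):
        x,e=tri(cs,o); d=x-g; c=np.array([np.cos(yaw),np.sin(yaw)]); a=d[:2]@c; l=d[:2]@[-c[1],c[0]]
        print(nm,x,"res",e[0].round(4),"rel tool x,left,z",a.round(4),l.round(4),d[2].round(4),"tilt",np.degrees(np.arctan2(a,-d[2])).round(1),"len",np.linalg.norm(d).round(4))
E
python3 -c "
from tip import *
tippose('5',.045)"
```

```text
scene 332.5 149.4 [np.float64(334.42857142857144), np.float64(152.64285714285714)] [np.float64(333.5), np.float64(155.5)] 14
side 298.7 146.0 [np.float64(302.4117647058824), np.float64(148.35294117647058)] [np.float64(301.0), np.float64(152.5)] 17
mid [0.4903 0.177  0.1562] res 0.0001 rel tool x,left,z 0.0329 0.0094 -0.0897 tilt 20.1 len 0.096
end [0.4951 0.1698 0.1451] res 0.0009 rel tool x,left,z 0.0388 0.0031 -0.1008 tilt 21.0 len 0.108
```

Tilt is about 21.5° and I want about 26°, so I push again, 6 mm deeper.

```bash
python3 -m jog '[[-1,0,0,30,0],[-1,0,0,30,0],[-1,0,0,30,0],[-1,0,0,20,0],[-1,-12,0,0,0],[-1,-10,0,0,0],[-1,-6,0,0,0],[-1,-4,0,0,0],[-1,-3,0,0,0],[-1,0,0,0,0]]';  python3 -m jog '[[-1,-3,0,0,0],[-1,-3,0,0,0],[-1,0,0,0,0],[-1,0,0,0,0]]'; python3 -m jog '[[-1,10,0,0,0],[-1,15,0,0,0],[-1,10,0,-20,0],[-1,0,0,-30,0],[-1,0,0,-30,0],[-1,0,0,-30,0],[-1,0,0,0,0],[-1,0,0,0,0],[-1,0,0,0,0]]'; python3 -c "
from tip import *
tippose('6',.045)
print(arm.state()['ee_pos'],arm.state()['joint_positions'])"
```

```text
clock: 17.05
ee_pos: [0.4283, 0.1794, 0.1452]
orientation: [0.997, -0.08, 0.007, -0.001]
contact_force: [7.1, -1.8, -1.0]
grip_width: 0.0233
grip_force: 59.6
clock: 17.45
ee_pos: [0.4231, 0.1806, 0.1459]
orientation: [0.997, -0.081, 0.008, -0.001]
contact_force: [5.7, -2.2, 0.8]
grip_width: 0.0234
grip_force: 59.9
clock: 18.35
ee_pos: [0.4507, 0.174, 0.2492]
orientation: [0.997, -0.081, -0.002, 0.001]
contact_force: [-0.0, 0.4, -2.3]
grip_width: 0.0233
grip_force: 59.5
scene 334.8 150.2 [np.float64(334.5), np.float64(151.5)] [np.float64(333.5), np.float64(154.5)] 12
side 301.4 146.3 [np.float64(302.6470588235294), np.float64(147.52941176470588)] [np.float64(301.0), np.float64(151.5)] 17
mid [0.49   0.1774 0.1584] res 0.0005 rel tool x,left,z 0.0382 0.0097 -0.0878 tilt 23.5 len 0.0963
end [0.4951 0.1701 0.1474] res 0.0009 rel tool x,left,z 0.0445 0.0034 -0.0988 tilt 24.2 len 0.1085
[0.4505 0.1739 0.249 ] [ 0.223  -0.0856  1.9414  0.      1.2902  1.956 ]
```

Tilt is now ≈25°. Turn to the coupon's azimuth and move above the copper.

```bash
python3 -m jog '[[-1,0,0,0,-0.14],[-1,0,0,0,-0.14],[-1,0,0,0,-0.14],[-1,0,0,0,-0.14],[-1,0,0,0,-0.012],[-1,22,-29,0,0],[-1,22,-29,0,0],[-1,23,-29,0,0],[-1,23,-29,0,0],[-1,22,-28,0,0],[-1,0,0,0,0],[-1,0,0,0,0]]'; python3 -m jog '[[-1,0,0,20,0],[-1,0,0,20,0],[-1,0,0,20,0],[-1,0,0,0,0],[-1,0,0,0,0],[-1,0,0,0,0]]'; python3 -c "
from tip import *
tippose('7',.04)
s=arm.state();print(s['ee_pos'],s['joint_positions'],np.degrees(2*np.arctan2(s['orientation'][1],s['orientation'][0])))
f=vision.grab_frame('wrist');cv2.imwrite('pics/we.png',f[...,::-1]);C=cam('wrist')
print('wrist',proj(C,[[.546,.375,.0437]]),proj(C,[s['ee_pos']+[.04,.0196,-.1018]]))
for b in blobs(mask(f,(3,90,60),(34,255,255)),15): print([int(q) for q in b[0]],b[1])"
```

```text
clock: 19.65
ee_pos: [0.4965, 0.3511, 0.2498]
orientation: [0.979, 0.203, -0.001, 0.001]
contact_force: [0.3, -0.1, -1.5]
grip_width: 0.0237
grip_force: 59.7
clock: 20.25
ee_pos: [0.498, 0.3508, 0.1928]
orientation: [0.979, 0.203, 0.001, -0.0]
contact_force: [-0.2, 1.0, -1.1]
grip_width: 0.0233
grip_force: 59.7
scene 257.9 214.1 [np.float64(254.5142857142857), np.float64(214.45714285714286)] [np.float64(253.0), np.float64(218.5)] 35
side 248.5 212.6 [np.float64(246.3939393939394), np.float64(213.12121212121212)] [np.float64(245.0), np.float64(218.5)] 33
mid [0.5347 0.3765 0.1039] res 0.0002 rel tool x,left,z 0.0439 0.0089 -0.0859 tilt 27.1 len 0.0969
end [0.5379 0.3765 0.0937] res 0.0008 rel tool x,left,z 0.0468 0.0077 -0.0961 tilt 26.0 len 0.1072
[0.4981 0.3512 0.1931] [ 0.4991  0.239   1.7047 -0.0001  1.1949  1.6607] 23.447672956787688
wrist [[279.0783 135.548 ]] [[279.7067 157.8479]]
[150, 0, 65, 71, 610] [195.2  45.1]
[247, 109, 67, 57, 3399] [279.8 136.4]
[246, 212, 71, 178, 9776] [281.1 301.3]
```

```bash
python3 - <<'E'
from h import *
f=cv2.imread("pics/we.png")[...,::-1].copy(); h=cv2.cvtColor(f,cv2.COLOR_RGB2HSV)
for r in range(108,216,6): print(r,' '.join("%d/%d/%d"%tuple(h[r,c]) for c in range(262,301,4)))
E
```

```text
108 0/7/223 102/6/216 114/6/219 113/4/235 113/4/237 113/4/234 120/4/236 110/3/238 120/3/236 113/4/238
114 10/143/229 10/145/227 10/142/228 10/141/228 10/141/228 10/142/228 10/140/228 10/144/226 10/143/226 10/140/226
120 10/144/229 10/144/228 10/143/228 10/141/230 10/140/229 10/140/229 10/141/229 10/141/229 10/141/230 10/141/229
126 10/143/228 10/143/229 10/142/228 120/11/48 7/113/117 4/68/82 8/89/86 10/143/228 10/145/227 10/143/229
132 10/144/227 10/144/222 9/139/192 10/140/229 10/142/230 9/143/223 10/141/231 8/109/112 10/143/229 10/143/230
138 10/142/227 9/144/213 10/144/227 10/144/229 10/143/229 9/142/223 10/140/231 9/143/209 10/143/226 10/143/226
144 10/142/226 10/146/226 8/141/195 9/131/162 10/139/230 10/143/223 8/124/130 9/144/216 10/145/225 10/144/226
150 9/143/187 9/139/136 9/144/133 10/145/214 9/142/223 10/145/221 10/144/223 10/142/223 10/142/223 10/146/222
156 10/144/138 9/138/139 9/137/141 9/140/149 19/149/159 19/155/194 13/147/201 10/142/228 10/143/228 10/143/228
162 9/133/136 10/141/134 10/141/134 10/136/135 10/171/142 4/192/154 12/146/180 10/143/224 10/143/224 10/145/224
[... 162 characters left out ...]
/13/173 126/14/184 123/12/184 120/13/180 113/13/171 110/9/87
180 23/24/43 113/16/125 120/12/153 116/12/166 120/13/173 125/15/183 120/15/187 120/13/180 120/12/172 124/14/132
186 140/18/42 130/12/128 116/13/155 117/14/168 120/12/171 120/13/183 120/14/184 115/15/182 120/15/172 116/13/139
192 15/12/44 120/11/116 125/12/129 124/14/129 120/12/132 123/17/170 125/12/132 117/16/145 120/11/170 111/13/141
198 60/6/41 126/15/86 132/23/55 98/26/39 120/5/48 100/19/41 120/22/47 98/23/44 120/8/63 116/14/150
204 105/12/44 135/10/50 90/5/52 105/20/51 102/25/51 114/24/53 129/32/56 135/10/51 114/24/53 60/6/43
210 120/15/51 128/20/52 128/20/52 120/14/54 120/28/54 113/19/55 124/32/55 110/29/53 120/10/51 135/10/50
```

```bash
cat > wr.py <<'E'
from h import *
np.set_printoptions(precision=4,suppress=True)
def wlook(tag,r0=150,zt=None):
    s=arm.state(); p=s["ee_pos"]; C=cam("wrist"); f=vision.grab_frame("wrist"); cv2.imwrite(f"pics/{tag}.png",f[...,::-1])
    return rep(f,C,p,s)
def rep(f,C,p,s):
    q=s["orientation"]; yaw=2*np.arctan2(q[1],q[0]); c=np.array([np.cos(yaw),np.sin(yaw),0]); l=np.array([-c[1],c[0],0])
    h=cv2.cvtColor(f,cv2.COLOR_RGB2HSV).astype(int); H,Sa,V=h[...,0],h[...,1],h[...,2]
    win=np.zeros(H.shape,bool); win[100:200,255:305]=1
    bt=win&(Sa>100)&(V>90)&((H>=12)&(H<28)); ys,xs=np.nonzero(bt); tip=np.array([np.median(xs),ys.min()]); print("tip px",tip,xs.min(),xs.max(),ys.max(),len(xs))
    x0,y0=[int(v) for v in proj(C,[[.546,.375,.0437]])[0]]
    w2=np.zeros(H.shape,bool); w2[y0-16:y0+14,x0-18:x0+19]=1
    dk=w2&(V<190)&(np.indices(H.shape)[0]<y0+13)
    # local darkness: much darker than median-blurred
    med=cv2.medianBlur(f[...,0],11).astype(int); dk=w2&(f[...,0].astype(int)<med-35); ys,xs=np.nonzero(dk)
    if len(xs)>20:
        e=cv2.fitEllipse(np.c_[xs,ys].astype(np.int32)); print("ring px",e[0],e[1],len(xs))
        n=np.array([-.402,-.175,.899]); o,d=ray(C,[e[0]]); P0=np.array([.5437,.3734,.0424]); k=((P0-o)@n)/(d[0]@n); R=o+k*d[0]; print("ring xyz",R)
    o,d=ray(C,[tip]); d=d[0]
    g=p-[0,0,.003]; k=((g+.045*c-o)@c)/(d@c); T=o+k*d; print("tip at tool-x 45mm: rel x,left,z",(T-g)@c,(T-g)@l,(T-g)[2])
    k=(g[2]-.097-o[2])/d[2]; T=o+k*d; print("tip at z-97mm: rel",(T-g)@c,(T-g)@l,(T-g)[2], T)
E
python3 - <<'E'
from wr import *
s=arm.state(); f=cv2.imread("pics/we.png")[...,::-1].copy(); rep(f,cam("wrist"),s["ee_pos"],s)
E
```

```text
tip px [281. 151.] 276 286 162 98
ring px (279.81005859375, 135.53839111328125) (21.833520889282227, 24.75948143005371) 205
ring xyz [0.5462 0.3745 0.0437]
tip at tool-x 45mm: rel x,left,z 0.04500000000000008 0.0011514205805435958 -0.12417840710789832
tip at z-97mm: rel 0.04925882103773021 0.0011345831107012372 -0.097 [0.5428 0.3719 0.093 ]
```

Ring is confirmed at (0.5462,0.3745,0.0437). The tip is ≈47 mm ahead of and 99.5 mm below the TCP, tilt ≈26°. Go to a ~15 mm standoff along the normal and recheck.

```bash
python3 -m jog '[[-1,0,-1,12,0],[-1,0,0,12,0],[-1,0,0,12,0],[-1,0,0,0,0],[-1,0,0,0,0],[-1,0,0,0,0]]'; python3 -c "
from tip import *; from wr import wlook
tippose('8',.044)
wlook('wf')
s=arm.state();print(s['ee_pos'])
h=cv2.cvtColor(cv2.imread('pics/wf.png'),cv2.COLOR_BGR2HSV)
for r in range(128,176,3): print(r,' '.join('%d/%d/%d'%tuple(h[r,c]) for c in range(264,300,3)))"
```

```text
clock: 21.0
ee_pos: [0.497, 0.352, 0.1555]
orientation: [0.979, 0.203, 0.0, -0.0]
contact_force: [-0.6, -0.7, -1.3]
grip_width: 0.0232
grip_force: 59.7
scene none 255.79856928639063 232.0848128688706
tip px [281. 112.] 255 304 174 1871
ring px (281.4849548339844, 140.80479431152344) (24.613496780395508, 28.87205696105957) 248
ring xyz [0.5465 0.3744 0.0438]
tip at tool-x 45mm: rel x,left,z 0.04500000000000001 0.0015583227071155948 -0.670799939637784
tip at z-97mm: rel 0.0732183685730471 0.0011694871635202434 -0.097 [0.5639 0.3824 0.0558]
[0.4973 0.3522 0.156 ]
128 12/131/243 12/130/243 11/131/243 12/130/243 9/135/202 8/114/137 8/100/115 8/122/150 10/136/234 12/130/243 12/130/243 12/133/243
131 12/130/243 12/131/243 10/136/237 143/17/61 8/107/126 11/136/235 10/139/233 9/139/220 135/18/58 6/81/98 12/130/244 12/131/244
134 12/132/242 11/135/238 140/13/59 11/135/238 12/130/244 12/128/244 12/132/242 11/132/241 12/128/244 9/127/177 5/69/89 11/130/243
137 12/132/243 6/79/100 9/137/222 12/131/243 12/128/244 12/130/244 12/131/242 11/132/241 12/130/244 12/130/244 135/18/57 10/132/237
140 12/12
[... 871 characters left out ...]
1/133/241 11/133/241 12/132/241 11/132/242
161 9/141/161 9/140/162 9/136/163 9/137/162 11/144/158 18/156/209 12/172/217 18/149/176 12/134/242 12/133/242 12/134/242 12/133/242
164 9/140/166 9/138/164 9/139/165 9/139/165 0/27/178 159/17/193 147/13/200 158/15/199 11/106/240 12/131/243 12/132/243 12/133/243
167 9/141/166 9/141/166 3/30/168 123/15/192 118/15/198 120/12/205 118/14/215 117/11/216 124/9/216 131/10/206 12/119/240 12/133/243
170 9/138/161 2/27/149 123/13/178 120/15/191 117/14/199 123/15/207 118/15/214 115/14/216 120/11/216 117/13/209 123/12/199 12/134/242
173 9/130/159 113/15/154 116/11/179 120/15/192 115/16/201 120/14/207 120/13/215 120/11/216 120/9/217 120/13/208 114/13/200 1/37/199
```

```bash
cat > land.py <<'E'
from h import *
np.set_printoptions(precision=4,suppress=True)
def land(px,L=.1088,off=-.002):
    s=arm.state(); C=cam("wrist"); p=s["ee_pos"]; q=s["orientation"]; yaw=2*np.arctan2(q[1],q[0]); c=np.array([np.cos(yaw),np.sin(yaw),0]); l=np.array([-c[1],c[0],0])
    g=p-[0,0,.003]+off*c; o,d=ray(C,[px]); d=d[0]; w=o-g; b=w@d; k=-b+np.array([-1,1])*np.sqrt(b*b-(w@w-L*L))
    n=np.array([-.402,-.175,.899]); R=np.array([.5463,.3745,.0438])
    for kk in k:
        T=o+kk*d; a=(g-T)/L; e=T-R
        print("T",T,"rel TCP",(T-p)@c,(T-p)@l,(T-p)[2],"tilt",np.degrees(np.arctan2(-(a@c),a[2])),"angle to normal",np.degrees(np.arccos(a@n)),"height over face",e@n,"off ring upslope/left",(e-(e@n)*n)@(c*.899+[0,0,.438]),(e@l))
E
python3 -c "
from land import *
land([282.5,152.]); land([282.5,151.],off=0)"
```

```text
T [0.5669 0.3833 0.2285] rel TCP 0.07631246983474295 0.0008230577980527364 0.07252429836975338 tilt 133.96167235692857 angle to normal 107.96664821444384 height over face 0.1562341634807605 off ring upslope/left 0.10113966540028281 -0.00010963644485075974
T [0.5418 0.3717 0.0567] rel TCP 0.04865862895596843 0.00016601541412596956 -0.0992866332944703 tilt 27.74989772150861 angle to normal 1.2890418487237825 height over face 0.013900886797500298 off ring upslope/left 0.0009694825320411297 -0.0007666788287775266
T [0.5673 0.3835 0.2302] rel TCP 0.07670941567638452 0.0008296676611737974 0.07415190988018153 tilt 135.16477812307372 angle to normal 109.1699918657926 height over face 0.15752334737450774 off ring upslope/left 0.10220992251125591 -0.00010302658172970043
T [0.5423 0.3719 0.056 ] rel TCP 0.049176093730316575 0.00016491778814937274 -0.1000521746667754 tilt 26.871218563580094 angle to normal nan height over face 0.01298578866608958 off ring upslope/left 0.00109901497090845 -0.0007677764547541244land.py:9: RuntimeWarning: invalid value encountered in arccos
  print("T",T,"rel TCP",(T-p)@c,(T-p)@l,(T-p)[2],"tilt",np.degrees(np.arctan2(-(a@c),a[2])),"angle to normal",np.degrees(np.arccos(a@n)),"height over face",e@n,"off ring upslope/left",(e-(e@n)*n)@(c*.899+[0,0,.438]),(e@l))
```

The tip is ~13.5 mm above the ring, ~1 mm off and ~1° from the normal. Approach along the normal in small steps.

```bash
python3 -m jog '[[-1,1,0,2.5,0],[-1,1,0,2,0],[-1,1,0,2,0],[-1,1,0,2,0],[-1,0,0,0,0],[-1,0,0,0,0],[-1,0,0,0,0]]'; python3 -m jog '[[-1,0.9,0,1.8,0],[-1,0.9,0,1.8,0],[-1,0,0,0,0],[-1,0,0,0,0],[-1,0,0,0,0]]';python3 -m jog '[[-1,0.9,0,1.8,0],[-1,0,0,0,0],[-1,0,0,0,0],[-1,0,0,0,0]]'
cat > ff.py <<'E'
from h import *
F=[]
for i in range(6): vision.grab_frame("side"); s=arm.state(); F.append(s["contact_force"])
F=np.mean(F,0); n=np.array([-.402,-.175,.899]); print(F,"along n, less weight",(F+[0,0,1.3])@n,s["ee_pos"],s["clock"])
E
python3 ff.py
```

```text
clock: 21.8
ee_pos: [0.5005, 0.3535, 0.1469]
orientation: [0.979, 0.203, 0.0, -0.0]
contact_force: [0.1, -0.6, -1.6]
grip_width: 0.0231
grip_force: 59.7
clock: 22.3
ee_pos: [0.5022, 0.3543, 0.1435]
orientation: [0.979, 0.203, 0.0, -0.0]
contact_force: [-0.5, -0.1, -0.9]
grip_width: 0.0236
grip_force: 59.8
clock: 22.7
ee_pos: [0.503, 0.3547, 0.1416]
orientation: [0.979, 0.203, 0.0, -0.0]
contact_force: [-1.0, -1.3, 1.5]
grip_width: 0.0235
grip_force: 59.9
[-0.5766698  -0.33817865  1.79019204] along n, less weight 3.0690851732306688 [0.50296771 0.35462059 0.14149412] 23.0
```

```bash
python3 -m jog '[[-1,0.9,0,1.8,0],[-1,0,0,0,0],[-1,0,0,0,0],[-1,0,0,0,0]]'; python3 ff.py; python3 - <<'E'
from h import *
f=vision.grab_frame("wrist"); C=cam("wrist"); print(proj(C,[[.5463,.3745,.0438]])); h=cv2.cvtColor(f,cv2.COLOR_RGB2HSV)
r0=int(proj(C,[[.5463,.3745,.0438]])[0,1])
for r in range(r0-24,r0+22,3): print(r,' '.join('%d/%d/%d'%tuple(h[r,c]) for c in range(261,303,3)))
E
```

```text
clock: 23.4
ee_pos: [0.5038, 0.355, 0.1397]
orientation: [0.979, 0.203, 0.0, -0.0]
contact_force: [-1.4, -0.3, 1.5]
grip_width: 0.0235
grip_force: 60.0
[-1.02963605 -0.00300934  2.45171619] along n, less weight 3.787233178313728 [0.50375096 0.3549525  0.13965493] 23.7
[[281.21578776 155.60640536]]
131 14/118/246 14/119/246 14/119/246 15/117/246 14/117/246 15/115/246 15/117/246 14/118/246 14/117/246 14/119/246 14/118/246 14/119/246 14/119/246 13/120/246
134 14/119/246 14/119/246 14/121/246 14/120/246 14/119/246 14/120/246 14/118/246 13/119/246 14/120/246 14/122/246 14/120/246 14/120/246 14/120/246 14/119/246
137 14/120/246 14/121/246 14/121/246 14/122/246 14/121/246 14/119/246 14/120/246 14/119/246 14/120/246 14/119/246 14/119/246 14/121/246 13/120/246 13/122/246
140 13/122/246 14/123/246 13/122/246 14/121/246 13/121/246 13/122/246 14/124/246 14/123/246 14/121/246 14/121/246 14/121/246 13/122/246 13/120/246 13/122/246
143 14/122/246 13/122/246 13/123/246 13/121/246 10/129/233 7/90/110 130/12/65 135/8/63 167/26/69 8/120/159 13/119/246 13/123/246 14/122/246 14/123/246
146 13/120/246 14/
[... 950 characters left out ...]
28/147 0/26/193 144/6/208 126/6/219 158/5/213 6/59/221 9/122/172 8/122/175 13/124/246 14/125/246
167 9/140/206 9/136/178 9/137/177 162/14/179 120/12/207 120/14/214 120/9/220 117/10/225 120/9/227 120/8/226 120/8/218 13/110/244 13/122/246 13/121/246
170 10/138/233 9/137/173 0/27/161 120/11/191 117/14/205 115/15/214 116/9/218 120/10/225 116/9/226 116/8/225 120/8/218 117/11/214 13/127/245 13/126/245
173 9/143/201 9/133/171 124/12/166 120/11/192 120/14/206 118/15/214 113/11/218 120/9/225 120/8/227 124/8/226 113/9/220 117/12/216 1/36/214 13/125/245
176 9/139/174 8/111/168 120/12/168 120/10/195 117/13/208 115/15/215 117/10/219 120/9/226 120/8/227 120/7/226 124/8/220 113/11/215 169/10/195 14/126/246
```

The tip is inside the ring (tip at (282,157), ring centre (282,156)), 3.8 N, square to the face and at rest.

```bash
python3 -c "
from plant import arm
print(arm.hand_in())"
```

```text
the job is handed in; nothing more can be done
None
```

I handed the job in at about 23.8 s: the probe was zeroed on the brass disc (about 4 N, held over 1 s), and is still gripped on the copper coupon, about 1–2 mm from the ring's centre, about 1° off square, pressed at about 3.8 N; no verdict came back.

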